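# Close up a microscope lamp house after a lamp change

### The job

The lamp in the microscope's lamp house has just been changed: reset the hour meter by twisting the power unit's black reset knob clockwise to its stop, then let go of it so that it springs back. Next turn the quarter-turn fastener on the lamp house's cover until its slot lines up with the two marks on the cover, and then press the cover fully down against the frame. Finish while still holding the cover pressed shut, with the fastener still lined up, and leave the jar, the slide box and the carton where they are.

Things in the scene. Friction and masses are not known exactly. Their poses are not given: they have to be found in the camera images.
- power_unit: white painted metal box, 180 (x) x 150 (y) x 100 high, fixed to the bench; origin at the centre of its underside, z up, -x is its front. On its top: a black twist knob towards the front and a dark hour-meter window towards the back. It may stand left or right of the lamp house.
- reset_twist (a joint): angle of the reset knob, rad: 0 at rest, grows as the knob is twisted clockwise (seen from above), mechanical stop at 1.1. A spring returns it to 0 when let go (0.06 N m at rest to 0.19 N m at the stop).
- knob_grip (a point): centre of the reset knob's bar grip, on its vertical axis, where to pinch it; 30 mm towards the front (-x) of the power unit's centre and 130 mm above the bench. The grip is a black bar 42 long, 13 thick, its top 10 mm above this point. The point turns with the knob.
- reset_knob: the black reset knob: a disc 42 in diameter and 8 high with an upright bar grip across it, 42 long (its x axis), 13 thick (y), top 36 above the origin; origin on the axis at the underside, 104 mm above the bench. At rest the bar points along the power unit's x axis. Take it from above across its 13 mm thickness.
- lamp_house: grey painted metal housing, 190 (x) x 150 (y), its frame's top edge 100 above the bench, fixed to the bench; origin at the centre of its underside, z up, -x is its front. An aluminium cover lies over its top, hinged at its back (+x) edge. A steel receptacle with a slot along the lamp house's x axis sits under the fastener.
- cover: aluminium access cover, 181 (x) x 150 (y) x 6 thick, hinged along the back edge; origin on the hinge line, at the middle of its underside; the plate runs from 2 to 183 mm along -x from there. It carries the wing fastener and a round rubber thumb pad.
- cover_hinge (a joint): opening angle of the cover, rad: 0 is flat down on the frame (fully shut), 0.09 is its rest position at which a spring holds it up (front edge about 16 mm high). It needs about 7 N on the thumb pad to be held shut and springs up again when let go. Until the fastener is lined up (within about 0.17 rad) its cross-bar lands on the receptacle and the cover stops at about 0.07.
- fastener (a joint): angle of the quarter-turn fastener in the cover, rad: 0 when its wing and slot lie along the lamp house's x axis, in line with the two marks; negative values are how far it still has to be turned clockwise (seen from above), positive values are too far. Starts between -1.3 and -0.45; light friction (0.06 N m), stays where it is left; end stops at -1.5 and 0.6, none at 0.
- fastener_grip (a point): centre of the steel wing of the fastener, on its axis, where to pinch it: 20 mm above the wing's foot, which is 1 mm above the cover's upper face; the wing is 44 long (the point's x axis), 12 thick (y), and its top is 12 mm above this point, with a dark slot along it. The axis stands 113 mm from the hinge line, on the cover's midline. Take it from above across its 12 mm thickness.
- cover_pad (a point): top centre of the round rubber thumb pad, 26 mm in diameter, on the cover's midline near its front edge, 164 mm from the hinge line, 51 mm in front of the fastener's axis; a place to press the cover down. It goes down about 15 mm from rest to shut, where its top is 107 mm above the bench.
- jar: bystander: closed specimen jar, 52 in diameter, 75 high, origin at the centre of its underside
- slide_box: bystander: grey slide box, 100 x 85 x 34 high, origin at the centre of its underside
- carton: bystander: lamp carton lying flat, 130 (x) x 50 x 50 high, origin at the centre of its underside

How it is judged:
By the outcome, as a careful person would: the job done as asked, in the order asked, and still so for the second after the job is handed in, while the arm keeps its last pose, push and grip.
It also fails if it takes over 72 s, if anything falls off the work surface, if the arm or the gripper's body presses on something with over 40 N, if the wrist force passes 120 N, or if a joint passes its speed limit or range.

### The arm

A 7-joint arm with a two-finger parallel gripper is mounted at the origin on the work surface. World frame = base frame: x ahead of the robot, y to its left, z up, the work surface at z = 0. Lengths are in mm, angles in rad, forces in N, time in s.
With the tool pointing down it reaches from about 425 to 925 mm from the base axis. Payload 6.8 kg.
Tool frame: the origin (TCP) lies on the centre line of the jaws, within the pads' length; the fingertips stand 11 mm ahead of it and the grasp point (between the pads) lies 8 mm behind it; z points along the fingers, y is the line along which they close (so a half turn about z gives the same grasp; the last joint's range is limited). The gripper opens to 85 mm and grips with 20 to 120 N. Pads are 22 mm wide; open, the fingers measure 114 mm over their backs; the gripper's body (76 mm by 85 mm) begins 54 mm behind the grasp point. The pads swing forward as they close: fully open they stand 13 mm farther back than shut.
Start: joints at [1.003, 0.477, 0.022, 1.555, -0.011, 1.109, -0.083], TCP at [299.555, -604.908, 242.308] pointing down, gripper open.
Joint ranges: [-2.96, 2.96], [-0.34, 2.1], [-1.41, 1.46], [0.24, 2.44], [-1.37, 4.51], [0.17, 1.92], [-2.96, 2.96]. Speed limits (rad/s): [2.39, 2.39, 3.14, 3.14, 3.14, 3.14, 3.14].

### API

Orientations are given as a unit quaternion [w, x, y, z].
In Python, from cell import ctrl gives the robot as it stands.
- The arm moves only by the tool jog_arm, called after ">>>" in YAML: its name, and indented under it one key for each argument. Schema: {"type":"object","properties":{"moves":{"type":"array","items":{"type":"array","items":{"type":"array","items":{"type":"number"},"minItems":7,"maxItems":7},"minItems":1,"maxItems":10},"minItems":1,"maxItems":1},"squeeze":{"type":"number"},"only":{"type":"string"},"quiet":{"type":"boolean"},"lines":{"type":"string"}},"required":["moves"],"additionalProperties":false}. moves is a list that holds a single list of rows (three levels of brackets), with 1 to 10 rows, each of 7 numbers: the finger opening in mm, then dx, dy, dz in parts of the range, where 1.0 means 400 mm, then a rotation vector rx, ry, rz in parts of the range, where 1.0 means 2 rad; each row shifts and turns the commanded pose from where the row before left it, along the tool's axes as they then stand; what a row does not reach is not made up. A row lasts 1/8 s, in which the tool goes at most 62.5 mm and 0.188 rad, less where a joint would pass 70% of its speed; a pose out of reach is approached as far as the arm can. The fingers move at their own pace and stop on an object; squeeze is the grip in N (left out, the last holds). Time passes only in rows, so rows that do not move let the fingers close. The tool returns the time, the measured TCP pose, the force, the opening and the grip force at its end. only (a regular expression) keeps the lines of the reply that match it, lines (a string "A,B") keeps lines A to B, and quiet returns only ok. Input that does not fit is refused with a message, and nothing moves.
- ctrl.state(): the state, without advancing time (a new reading comes with each control period).
- ctrl.camera(name): name is "side" or "top" or "wrist"; returns a dict with "pixels" (480x640x3 uint8, red, green, blue), "depth" (480x640 float32, mm along the optical axis (not along the pixel's ray), 0 where there is no reading), "K" (3x3 intrinsics, pixels), "rvec" (rotation vector, rad) and "tvec" (3), from world to camera coordinates, as OpenCV has them. Camera axes: x right, y down, z forward; pixel columns grow to the right and rows downward; lengths in mm; the calibration is good to about 2 mm. The wrist camera is an equidistant fisheye: a pixel r from the principal point sees the ray r / f radians off the axis. A picture is of the moment at which its call begins.
- ctrl.hand_in(): hands the job in; it is judged then, once.
The state is a dict: "time": time; "joint_pos": joint angles; "joint_velocities": joint speeds; "joint_torque": joint torques, N m; "ee_pos": TCP position; "tool_rot": TCP orientation; "wrist_force": force on the tool from outside, world axes, zero at the start; "torque": the same for the moment, N m; "opening": finger opening in mm; "gripper_force": force on a finger pad.
Only numpy, scipy, OpenCV 4.12 (cv2) and the standard library are available. Lean on these libraries where they do the work, as an engineer would, in place of code of your own. Each camera call takes 0.05 s, during which the arm holds its last target. There are 200 camera calls.

## Working session

There is one attempt and no reset: what is moved stays moved. The work goes in short steps, Python scripts to look and compute and a tool call to move; the robot and the scene stay as the last step left them, time stands still between calls to the robot, and variables do not carry over. Pictures are saved under pics/ and viewed, at most 10 in all, crops included, and the job is handed in when it is done.

```bash
ls; mkdir -p pics; python3 - <<'E'
from cell import ctrl
import cv2,numpy as np
s=ctrl.state();print(s)
for n in("top","side"):
    c=ctrl.camera(n);np.savez(f"pics/{n}0.npz",**c)
    cv2.imwrite(f"pics/{n}0.png",c["pixels"][:,:,::-1]);print(n,c["K"],c["rvec"],c["tvec"])
E
```

```text
cell.py
pics
{'time': 0.0, 'joint_pos': array([ 1.00289103,  0.47778534,  0.02229995,  1.55647803, -0.01146073,
        1.10925535, -0.08308856]), 'joint_velocities': array([ 0.0011938 , -0.0011706 ,  0.00022011, -0.00035993, -0.00028227,
        0.00011092,  0.00066426]), 'joint_torque': array([ 2.31116601e-04, -5.96451795e+01,  1.60783231e+00, -2.81192654e+01,
        1.24570553e-02,  9.45960899e-03,  3.03198567e-05]), 'ee_pos': array([ 299.29309587, -604.38096424,  241.3235888 ]), 'tool_rot': array([-8.55318282e-04,  9.73678432e-01,  2.27924337e-01, -2.77278354e-04]), 'wrist_force': array([-0.8215274 ,  0.37447085, -0.9008067 ]), 'torque': array([-0.046177  , -0.03805361, -0.02723352]), 'gripper_force': 0.0, 'opening': 85.63623920724}
top [[483.72242778   0.         319.23864963]
 [  0.         483.72242778 240.40465803]
 [  0.           0.           1.        ]] [ 2.15852012 -2.19735292  0.12833261] [   5.29427903  608.5662939  1163.40196133]
side [[587.98084206   0.         323.90745392]
 [  0.         587.98084206 232.897576  ]
 [  0.           0.           1.        ]] [ 0.4828677  -2.51773024  1.45646451] [ 582.0679164   195.63955081 1351.75306563]
```

View pics/top0.png

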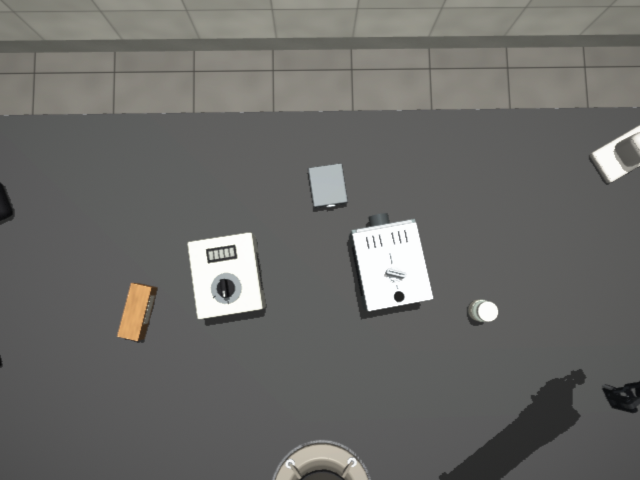

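View pics/side0.png

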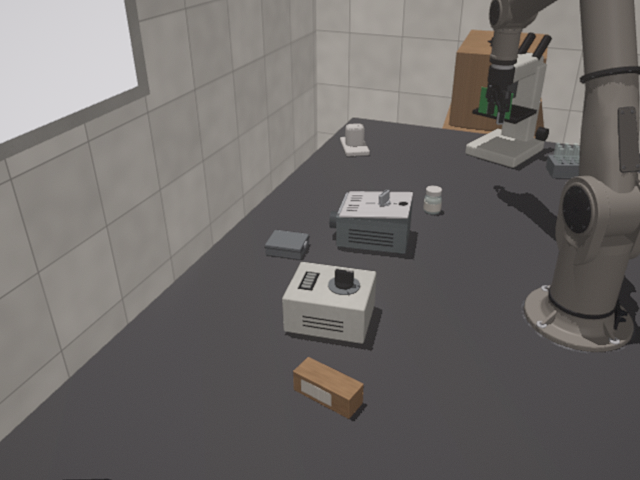

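Top view: power unit at (226,276) with its knob at (226,288), lamp house at (391,266), wing at (396,273), pad at (399,297), jar at (484,311). In the side view the knob is at (344,278), the wing at (384,198) and the pad at (403,203).

```bash
cat > h.py <<'E'
import numpy as np,cv2
from scipy.spatial.transform import Rotation as R
def cloud(c):
    v,u=np.mgrid[:480,:640];z=c["depth"].astype(float)
    K=c["K"];P=np.stack([(u-K[0,2])/K[0,0]*z,(v-K[1,2])/K[1,1]*z,z],-1)
    W=(P-c["tvec"].ravel())@cv2.Rodrigues(c["rvec"])[0]
    W[z==0]=np.nan
    return W
def proj(c,X): return cv2.projectPoints(np.float64(X),c["rvec"],c["tvec"],c["K"],None)[0][:,0]
def tri(c1,p1,c2,p2):
    M=[c["K"]@np.c_[cv2.Rodrigues(c["rvec"])[0],c["tvec"].ravel()] for c in(c1,c2)]
    X=cv2.triangulatePoints(*M,np.float64(p1).reshape(2,1),np.float64(p2).reshape(2,1)).ravel();return X[:3]/X[3]
E
python3 - <<'E'
from h import *
t=dict(np.load("pics/top0.npz"));s=dict(np.load("pics/side0.npz"))
W=cloud(t);S=cloud(s)
for n,(a,b,cc,d) in dict(pu=(180,270,225,325),lh=(345,440,213,315)).items():
    A=W[cc:d,a:b].reshape(-1,3)
    for nm,B in(("top",A),("side",S.reshape(-1,3))):
        B=B[np.isfinite(B).all(1)]
        lo=np.nanmin(A[A[:,2]>90],0)-15;hi=np.nanmax(A[A[:,2]>90],0)+15
        B=B[(B[:,:2]>lo[:2]).all(1)&(B[:,:2]<hi[:2]).all(1)]
        m=(B[:,2]>92)&(B[:,2]<122)
        print(n,nm,cv2.minAreaRect(B[m][:,:2].astype(np.float32)),np.median(B[m][:,2]))
        q=B[B[:,2]>(128 if n=="pu" else 131)];print(" high",len(q),q.mean(0),q.max(0),cv2.minAreaRect(q[:,:2].astype(np.float32)))
print("pad",W[297,399],S[203,403],tri(t,(399.5,296.5),s,(403.5,203.5)))
# crops
a=cv2.resize(t["pixels"][215:325,180:280,::-1],None,fx=4,fy=4,interpolation=2)
b=cv2.resize(t["pixels"][215:325,345:440,::-1],None,fx=4,fy=4,interpolation=2)
cv2.imwrite("pics/crop1.png",np.hstack([a,b]))
E
```

```text
pu top ((525.393798828125, 215.21182250976562), (180.21615600585938, 151.1066131591797), 8.170814514160156) 100.94847008327916
 high 124 [495.43372793 209.82037537 139.22606706] [515.34060647 218.32282809 145.82655456] ((495.4178771972656, 210.37667846679688), (41.059391021728516, 13.041435241699219), 8.902619361877441)
pu side ((525.2086181640625, 217.08010864257812), (179.59300231933594, 156.457763671875), 8.211216926574707) 101.6365942049438
 high 158 [494.60583783 214.70373346 136.8030361 ] [517.49420872 223.54256242 143.59221089] ((495.8360900878906, 212.2616424560547), (42.6323356628418, 18.33683204650879), 10.379636764526367)
lh top ((543.7432250976562, -169.73849487304688), (189.3603515625, 152.00405883789062), 9.573976516723633) 113.48096112360577
 high 125 [ 521.27349956 -171.73422197  147.47960569] [ 530.51690281 -150.81096533  154.07277176] ((521.490478515625, -172.1231231689453), (42.877872467041016, 13.515003204345703), 76.63714599609375)
lh side ((543.5980224609375, -166.20623779296875), (191.06544494628906, 161.7947235107422), 8.868041038513184) 112.44338228846465
 high 102 [ 521.14839511 -167.17471012  143.22219367] [ 532.91187059 -146.11888392  153.61712365] ((522.194580078125, -170.07040405273438), (49.52555465698242, 14.786038398742676), 75.72879791259766)
pad [ 467.93218535 -181.23703427  123.8751386 ] [ 468.97272537 -180.97597522  123.42690098] [ 468.40905052 -183.07383324  121.02239159]
```

View pics/crop1.png

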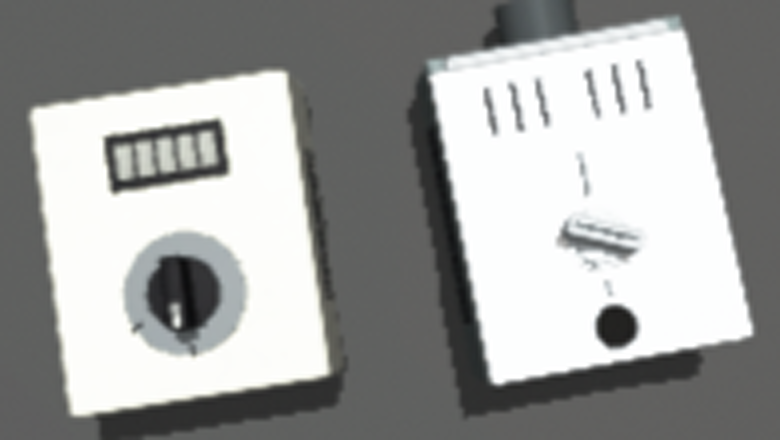

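The knob is at about (495.5, 211), bar yaw 8.5°. The wing is at about (521, -172), yaw 76.6°, so it has about 1.17 rad left to turn. Heights match the given ones: tops at about 140 and 149. Moving towards the knob.

The manual's scale: shifts go in shares of 400 mm and turns go in shares of 2 rad. Converting my numbers, 50 mm / 400 = 0.125, -25.5 mm / 400 = -0.0638.

```bash
cat > go.py <<'E'
import sys
from h import *
from cell import ctrl
# go.py x y z yaw_deg [tilt_rad lampyaw]: remaining move in tool axes (translation), then turn
x,y,z,yaw=map(float,sys.argv[1:5]);s=ctrl.state();q=s["tool_rot"];r=R.from_quat([q[1],q[2],q[3],q[0]])
d=r.inv().apply(np.array([x,y,z])-s["ee_pos"])
t=R.from_euler("z",yaw,degrees=True)*R.from_euler("x",180,degrees=True)
if len(sys.argv)>5: t=R.from_rotvec(float(sys.argv[5])*R.from_euler("z",float(sys.argv[6]),degrees=True).apply([0,1,0]))*t
print("t%.2f"%s["time"],"d",d.round(1),"rot",(r.inv()*t).as_rotvec().round(3),"j7",s["joint_pos"][6].round(2),"F",s["wrist_force"].round(1),"T",s["torque"].round(2))
E
```

>>> jog_arm:
  moves:
    - [[85, 0.125, -0.0638, 0, 0, 0, 0], [85, 0.125, -0.0638, 0, 0, 0, 0], [85, 0.125, -0.0638, 0, 0, 0, 0], [85, 0.125, -0.0638, 0, 0, 0, 0], [85, 0.125, -0.0638, 0, 0, 0, 0], [85, 0.125, -0.0638, 0, 0, 0, 0], [85, 0.125, -0.0638, 0, 0, 0, 0], [85, 0.125, -0.0638, 0, 0, 0, 0], [85, 0.125, -0.0638, 0, 0, 0, 0]]
  squeeze: 40

```text
time: 1.23
ee_pos: [601.6, -198.1, 242.0]
tool_rot: [-0.0, 0.974, 0.228, -0.0]
wrist_force: [0.5, -0.8, -0.2]
opening: 85.0
gripper_force: 0.0
```

>>> jog_arm:
  moves:
    - [[85, 0.0275, -0.13, 0, 0, 0, 0], [85, 0.0275, -0.13, 0, 0, 0, 0], [85, 0.0275, -0.13, 0, 0, 0, 0], [85, 0.0275, -0.13, 0, 0, 0, 0], [85, 0.0275, -0.13, 0, 0, 0, 0], [85, 0.0275, -0.13, 0, 0, 0, 0], [85, 0.0275, -0.13, 0, 0, 0, 0], [85, 0.0275, -0.13, 0, 0, 0, 0]]

```text
time: 2.22
ee_pos: [494.4, 213.7, 242.1]
tool_rot: [0.0, 0.974, 0.228, -0.0]
wrist_force: [0.9, 0.1, 0.2]
opening: 85.1
gripper_force: 0.0
```

>>> jog_arm:
  moves:
    - [[85, 0, 0, 0, 0, 0, -0.094], [85, 0, 0, 0, 0, 0, -0.094], [85, 0, 0, 0, 0, 0, -0.094], [85, 0, 0, 0, 0, 0, -0.094], [85, 0, 0, 0, 0, 0, -0.094], [85, 0, 0, 0, 0, 0, -0.094], [85, 0, 0, 0, 0, 0, -0.094], [85, 0, 0, 0, 0, 0, -0.094]]

```text
time: 3.22
ee_pos: [495.0, 212.0, 241.9]
tool_rot: [-0.0, 0.555, 0.832, -0.0]
wrist_force: [-0.3, -0.9, 0.2]
opening: 84.7
gripper_force: 0.0
```

```bash
python3 go.py 495.5 211 200 188.5
```

```text
t3.23 d [-1.2  0.1 41.9] rot [-1.000e-03 -0.000e+00 -1.324e+00] j7 -0.31 F [-0.3 -0.9  0.2] T [-0.07  0.   -0.02]
```

To row units: 20 mm / 400 = 0.05, -0.188 rad / 2 = -0.094.

>>> jog_arm:
  moves:
    - [[85, 0, 0, 0, 0, 0, -0.094], [85, 0, 0, 0, 0, 0, -0.094], [85, 0, 0, 0, 0, 0, -0.094], [85, 0, 0, 0, 0, 0, -0.094], [85, 0, 0, 0, 0, 0, -0.094], [85, 0, 0, 0, 0, 0, -0.094], [85, 0, 0, 0, 0, 0, -0.094], [85, 0, 0, 0.05, 0, 0, -0.004], [85, 0, 0, 0, 0, 0, 0]]

```text
time: 4.35
ee_pos: [494.0, 211.2, 219.9]
tool_rot: [-0.002, -0.068, 0.998, -0.001]
wrist_force: [-0.2, 0.1, -0.2]
opening: 84.9
gripper_force: 0.0
```

```bash
cat >> h.py <<'E'
def fcloud(c):
    v,u=np.mgrid[:480,:640];K=c["K"];z=c["depth"].astype(float)
    a=(u-K[0,2])/K[0,0];b=(v-K[1,2])/K[1,1];r=np.hypot(a,b)+1e-9;k=np.tan(np.minimum(r,1.5))/r
    P=np.stack([a*k*z,b*k*z,z],-1);W=(P-np.ravel(c["tvec"]))@cv2.Rodrigues(np.float64(c["rvec"]))[0];W[z==0]=np.nan
    return W
E
python3 - <<'E'
from h import *;from cell import ctrl
c=ctrl.camera("wrist");np.savez("pics/w1.npz",**c);cv2.imwrite("pics/w1.png",c["pixels"][:,:,::-1])
W=fcloud(c).reshape(-1,3)
m=(np.abs(W[:,:2]-[495,211])<35).all(1)&(W[:,2]>128)&(W[:,2]<150)
q=W[m];print(len(q),np.median(q,0),cv2.minAreaRect(q[:,:2].astype(np.float32)),np.percentile(q[:,2],[5,50,95]))
E
python3 go.py 495.5 211 127 188.5
```

```text
1438 [492.33064143 210.86601816 139.59974206] ((494.52020263671875, 211.0381622314453), (41.932830810546875, 12.789419174194336), 7.974299907684326) [136.29270934 139.59974206 140.86209424]
t4.40 d [-1.2 -0.8 93.9] rot [-0.001 -0.003 -0.012] j7 0.88 F [0.5 0.3 0. ] T [-0.   -0.06 -0.03]
```

View pics/w1.png

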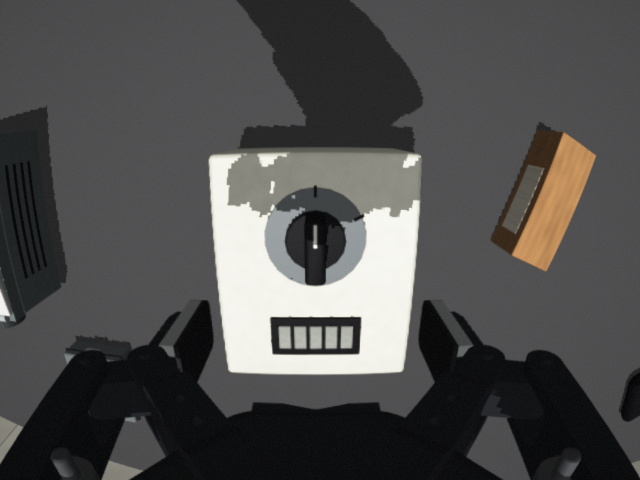

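The wrist view confirms it: bar at (315,240), centred between the fingers, top at 140 mm, position (495, 211). Descending and closing.

To row units: 30 mm / 400 = 0.075, 20 mm / 400 = 0.05.

>>> jog_arm:
  moves:
    - [[85, -0.0025, 0, 0.075, 0, 0, 0], [85, 0, 0, 0.075, 0, 0, 0], [70, 0, 0, 0.05, 0, 0, 0], [50, 0, 0, 0.0325, 0, 0, 0], [10, 0, 0, 0, 0, 0, 0], [5, 0, 0, 0, 0, 0, 0], [5, 0, 0, 0, 0, 0, 0], [5, 0, 0, 0, 0, 0, 0], [5, 0, 0, 0, 0, 0, 0]]
  squeeze: 50

```text
time: 5.52
ee_pos: [497.0, 211.3, 130.3]
tool_rot: [0.001, -0.069, 0.998, -0.001]
wrist_force: [-1.5, -5.8, 5.2]
opening: 11.9
gripper_force: 49.5
```

```bash
python3 go.py 495 211 127 188.5
```

```text
t5.53 d [2.  0.  3.3] rot [-0.002  0.001 -0.011] j7 0.78 F [-1.5 -5.8  5.2] T [-1.06  0.2   0.06]
```

To row units: 1.5 mm / 400 = 0.0038, 1 mm / 400 = 0.0025, 0.12 rad / 2 = 0.06.

>>> jog_arm:
  moves:
    - [[5, 0.0038, 0, 0.0025, 0, 0, 0.06], [5, 0, 0, 0, 0, 0, 0.06], [5, 0, 0, 0, 0, 0, 0.06], [5, 0, 0, 0, 0, 0, 0.06], [5, 0, 0, 0, 0, 0, 0.06], [5, 0, 0, 0, 0, 0, 0.06], [5, 0, 0, 0, 0, 0, 0.06], [5, 0, 0, 0, 0, 0, 0.06], [5, 0, 0, 0, 0, 0, 0.04], [5, 0, 0, 0, 0, 0, 0]]
  squeeze: 80

```text
time: 6.78
ee_pos: [495.9, 208.4, 130.3]
tool_rot: [0.002, 0.437, 0.899, -0.002]
wrist_force: [-4.6, -13.7, 19.0]
opening: 11.0
gripper_force: 82.7
```

```bash
python3 go.py 495 211 127 125.5
```

```text
t6.78 d [2.6 0.9 3.3] rot [-0.002  0.006  0.047] j7 -0.13 F [ -4.6 -13.7  19. ] T [-2.91  0.78  0.25]
```

To row units: 0.04 rad / 2 = 0.02.

>>> jog_arm:
  moves:
    - [[5, 0, 0, 0, 0, 0, 0.02], [5, 0, 0, 0, 0, 0, 0.015], [5, 0, 0, 0, 0, 0, 0]]

```text
time: 7.15
ee_pos: [495.8, 208.3, 130.3]
tool_rot: [0.002, 0.468, 0.884, -0.002]
wrist_force: [-5.4, -14.9, 20.3]
opening: 11.4
gripper_force: 83.0
```

```bash
python3 go.py 495 211 127 125.5
```

```text
t7.15 d [2.7 0.9 3.3] rot [-0.002  0.006 -0.022] j7 -0.19 F [ -5.4 -14.9  20.3] T [-3.01  0.91  0.45]
```

>>> jog_arm:
  moves:
    - [[5, 0, 0, 0, 0, 0, 0.025], [5, 0, 0, 0, 0, 0, 0.02], [5, 0, 0, 0, 0, 0, 0]]

```text
time: 7.52
ee_pos: [495.7, 208.3, 130.4]
tool_rot: [0.003, 0.504, 0.864, -0.003]
wrist_force: [-4.1, -16.4, 19.6]
opening: 11.2
gripper_force: 109.7
```

```bash
python3 go.py 495 211 127 125.5
```

```text
t7.53 d [2.8 0.7 3.4] rot [-0.002  0.008 -0.106] j7 -0.26 F [ -4.1 -16.4  19.6] T [-3.38  0.81  2.49]
```

The torque jumped to 2.5 N m, so the knob is at its stop. Releasing it.

To row units: -40 mm / 400 = -0.1, -30 mm / 400 = -0.075.

>>> jog_arm:
  moves:
    - [[85, 0, 0, 0, 0, 0, 0], [85, 0, 0, 0, 0, 0, 0], [85, 0, 0, 0, 0, 0, 0], [85, 0, 0, 0, 0, 0, 0], [85, 0, 0, 0, 0, 0, 0], [85, 0, 0, -0.075, 0, 0, 0], [85, 0, 0, -0.1, 0, 0, 0], [85, 0, 0, -0.1, 0, 0, 0], [85, 0, 0, 0, 0, 0, 0]]
  squeeze: 40

```text
time: 8.65
ee_pos: [496.4, 213.6, 241.6]
tool_rot: [0.002, 0.506, 0.863, 0.003]
wrist_force: [0.8, 0.0, 0.7]
opening: 85.0
gripper_force: 0.0
```

```bash
python3 - <<'E'
from h import *;from cell import ctrl
c=ctrl.camera("wrist");np.savez("pics/w2.npz",**c)
W=fcloud(c).reshape(-1,3)
m=(np.abs(W[:,:2]-[495,211])<35).all(1)&(W[:,2]>128)&(W[:,2]<150)
q=W[m];print(len(q),np.median(q,0),cv2.minAreaRect(q[:,:2].astype(np.float32)))
E
python3 go.py 521 -172 232 76.6
```

```text
1349 [494.24491256 213.01823251 139.49889698] ((494.8398132324219, 211.20858764648438), (41.871273040771484, 14.051837921142578), 8.48784065246582)
t8.70 d [-348.4 -165.4    7.2] rot [ 0.003 -0.001  0.743] j7 -0.18 F [-0.6  0.3  0.2] T [ 0.02 -0.01 -0.02]
```

The knob is back at 8.5°, its rest angle. On to the fastener.

To row units: -50 mm / 400 = -0.125, -23.6 mm / 400 = -0.059.

>>> jog_arm:
  moves:
    - [[85, -0.125, -0.059, 0, 0, 0, 0], [85, -0.125, -0.059, 0, 0, 0, 0], [85, -0.125, -0.059, 0, 0, 0, 0], [85, -0.125, -0.059, 0, 0, 0, 0], [85, -0.125, -0.059, 0, 0, 0, 0], [85, -0.125, -0.059, 0, 0, 0, 0], [85, -0.12, -0.059, 0, 0, 0, 0], [85, 0, 0, 0, 0, 0, 0]]

```text
time: 9.7
ee_pos: [518.7, -177.4, 236.4]
tool_rot: [-0.001, 0.51, 0.86, -0.001]
wrist_force: [0.5, 1.2, -0.0]
opening: 85.0
gripper_force: 0.0
```

>>> jog_arm:
  moves:
    - [[85, 0, 0, 0.0125, 0, 0, 0.093], [85, 0, 0, 0, 0, 0, 0.093], [85, 0, 0, 0, 0, 0, 0.093], [85, 0, 0, 0, 0, 0, 0.093], [85, 0, 0, 0, 0, 0, 0]]

```text
time: 10.32
ee_pos: [519.8, -170.9, 232.2]
tool_rot: [-0.001, 0.784, 0.621, -0.001]
wrist_force: [-0.8, -0.6, -0.1]
opening: 85.0
gripper_force: 0.0
```

```bash
python3 - <<'E'
from h import *;from cell import ctrl
c=ctrl.camera("wrist");np.savez("pics/w3.npz",**c);cv2.imwrite("pics/w3.png",c["pixels"][:,:,::-1])
W=fcloud(c).reshape(-1,3)
m=(np.abs(W[:,:2]-[521,-172])<35).all(1)&(W[:,2]>134)&(W[:,2]<165)
q=W[m];print(len(q),np.median(q,0),cv2.minAreaRect(q[:,:2].astype(np.float32)),np.percentile(q[:,2],[5,50,95]))
m=(np.abs(W[:,:2]-[540,-170])<140).all(1)&(W[:,2]>95)&(W[:,2]<125)
print(cv2.minAreaRect(W[m][:,:2].astype(np.float32)))
E
python3 go.py 521 -172 136 76.6 0.09 9.5;python3 go.py 521 -172 136 76.6
```

```text
1425 [ 521.63918568 -170.27870095  148.620222  ] ((521.09228515625, -172.09825134277344), (43.523441314697266, 13.012208938598633), 75.74810028076172) [140.34516231 148.620222   150.21671047]
((543.1123657226562, -169.43968200683594), (189.6057586669922, 150.64256286621094), 9.293170928955078)
t10.38 d [-0.7  1.4 96.4] rot [ 0.081 -0.035  0.005] j7 -0.09 F [-0.5 -0.2 -0.5] T [ 0.05  0.02 -0.02]
t10.38 d [-0.7  1.4 96.4] rot [-0.002 -0.     0.005] j7 -0.09 F [-0.5 -0.2 -0.5] T [ 0.05  0.02 -0.02]
```

View pics/w3.png

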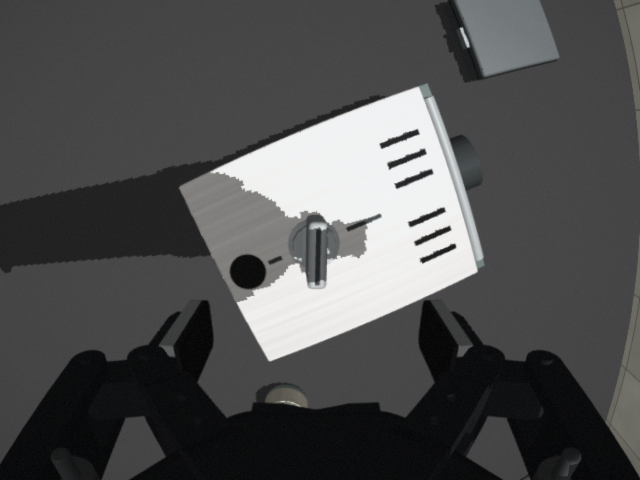

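Wing at (316,252), marks at (276,261) and (364,221), pad at (248,271). The tool is aligned with the wing. I'll tilt it 0.09 rad to match the wing's axis and descend.

To row units: 30 mm / 400 = 0.075, -0.5 mm / 400 = -0.0013, 0.081 rad / 2 = 0.0405.

>>> jog_arm:
  moves:
    - [[85, -0.0013, 0.0013, 0.075, 0.0405, -0.0175, 0.0025], [85, 0, 0, 0, 0, 0, 0]]

```text
time: 10.62
ee_pos: [520.0, -171.4, 200.9]
tool_rot: [-0.023, 0.784, 0.619, -0.04]
wrist_force: [-0.8, 0.6, 0.1]
opening: 85.5
gripper_force: 0.0
```

```bash
python3 go.py 519.8 -172.2 134 76.3 0.09 9.4
```

```text
t10.62 d [ 1.4  5.7 66.7] rot [-0.003 -0.001  0.005] j7 -0.14 F [-0.8  0.6  0.1] T [-0.02 -0.07 -0.02]
```

To row units: 25 mm / 400 = 0.0625, 16.5 mm / 400 = 0.0413.

>>> jog_arm:
  moves:
    - [[85, 0.0035, 0.0143, 0.0625, 0, 0, 0], [75, 0, 0, 0.0625, 0, 0, 0], [55, 0, 0, 0.0413, 0, 0, 0], [55, 0, 0, 0, 0, 0, 0]]

```text
time: 11.12
ee_pos: [519.8, -173.7, 136.0]
tool_rot: [-0.022, 0.786, 0.617, -0.039]
wrist_force: [-0.6, 1.0, 0.8]
opening: 55.0
gripper_force: 0.0
```

```bash
python3 go.py 519.8 -172.2 134 76.3 0.09 9.4
```

```text
t11.12 d [ 1.5 -0.2  2. ] rot [ 0. -0.  0.] j7 -0.17 F [-0.6  1.   0.8] T [-0.   -0.09  0.  ]
```

>>> jog_arm:
  moves:
    - [[5, 0, 0, 0, 0, 0, 0], [5, 0, 0, 0, 0, 0, 0], [5, 0, 0, 0, 0, 0, 0], [5, 0, 0, 0, 0, 0, 0], [5, 0, 0, 0, 0, 0, 0]]
  squeeze: 50

```text
time: 11.75
ee_pos: [519.4, -173.5, 137.2]
tool_rot: [-0.022, 0.786, 0.617, -0.04]
wrist_force: [-5.7, 1.8, 6.3]
opening: 11.1
gripper_force: 52.3
```

```bash
python3 go.py 519.8 -172.2 134 9.4 0.09 9.4
```

```text
t11.75 d [1.5 0.3 3.1] rot [-0.000e+00  1.000e-03  1.167e+00] j7 -0.17 F [-5.7  1.8  6.3] T [ 0.29  1.13 -0.08]
```

To row units: 1.5 mm / 400 = 0.0038, 0.13 rad / 2 = 0.065.

>>> jog_arm:
  moves:
    - [[5, 0.0038, 0, 0, 0, 0, 0.065], [5, 0, 0, 0, 0, 0, 0.065], [5, 0, 0, 0, 0, 0, 0.065], [5, 0, 0, 0, 0, 0, 0.065], [5, 0, 0, 0, 0, 0, 0.065], [5, 0, 0, 0, 0, 0, 0.065], [5, 0, 0, 0, 0, 0, 0.065], [5, 0, 0, 0, 0, 0, 0.065], [5, 0, 0, 0, 0, 0, 0.0635], [5, 0, 0, 0, 0, 0, 0]]
  squeeze: 60

```text
time: 13.0
ee_pos: [519.4, -173.6, 137.2]
tool_rot: [0.004, 0.996, 0.081, -0.045]
wrist_force: [-6.4, -2.1, 5.6]
opening: 10.8
gripper_force: 60.6
```

```bash
python3 go.py 519.8 -172.2 134 9.4 0.09 9.4
python3 - <<'E'
from h import *;from cell import ctrl
c=ctrl.camera("wrist");np.savez("pics/w4.npz",**c);cv2.imwrite("pics/w4.png",c["pixels"][:,:,::-1])
E
```

```text
t13.00 d [ 0.9 -1.3  3.1] rot [ 0.001  0.001 -0.002] j7 -1.21 F [-6.4 -2.1  5.6] T [-0.57  1.22 -0.04]
```

View pics/w4.png

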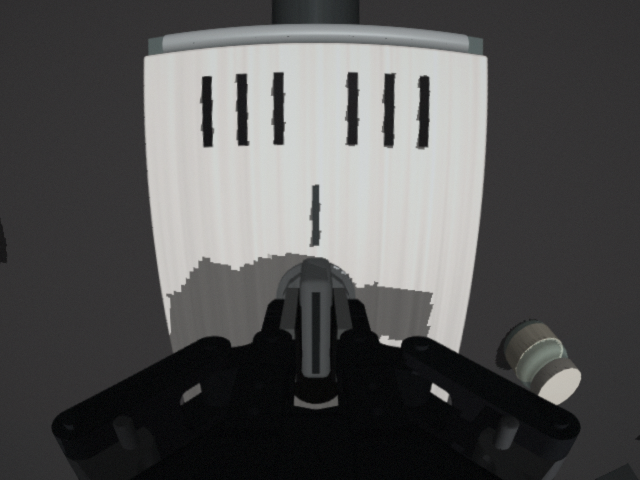

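The slot is in line with the marks: slot at x≈316 px, mark at x≈315. Releasing, going up, closing the fingers and moving over the pad.

To row units: -30 mm / 400 = -0.075, -25 mm / 400 = -0.0625.

>>> jog_arm:
  moves:
    - [[60, 0, 0, 0, 0, 0, 0], [60, 0, 0, 0, 0, 0, 0], [60, 0, 0, 0, 0, 0, 0], [60, 0, 0, -0.0625, 0, 0, 0], [60, 0, 0, -0.075, 0, 0, 0], [60, 0, 0, -0.05, 0, 0, 0], [60, 0, 0, 0, 0, 0, 0]]
  squeeze: 40

```text
time: 13.92
ee_pos: [528.8, -171.2, 212.6]
tool_rot: [0.004, 0.996, 0.082, -0.042]
wrist_force: [-0.3, 0.0, 0.3]
opening: 59.6
gripper_force: 0.0
```

```bash
python3 go.py 468.5 -181.7 150 9.4 0 0
python3 - <<'E'
from h import *;from cell import ctrl
c=ctrl.camera("wrist");np.savez("pics/w5.npz",**c)
Wi=fcloud(c);W=Wi.reshape(-1,3)
m=(np.abs(W[:,:2]-[521,-172])<35).all(1)&(W[:,2]>134)&(W[:,2]<165)
q=W[m];print(len(q),np.median(q,0),cv2.minAreaRect(q[:,:2].astype(np.float32)))
g=c["pixels"].max(-1).ravel()
m=(np.abs(W[:,:2]-[468,-182])<22).all(1)&(W[:,2]>105)&(W[:,2]<135)&(g<50)
q=W[m];print("pad",len(q),np.median(q,0),cv2.minAreaRect(q[:,:2].astype(np.float32)) if len(q) else 0)
m=(np.abs(W[:,:2]-[540,-170])<140).all(1)&(W[:,2]>95)&(W[:,2]<125)
print(cv2.minAreaRect(W[m][:,:2].astype(np.float32)))
E
```

```text
t13.93 d [-55.7   0.4  67.6] rot [0.002 0.085 0.   ] j7 -1.21 F [-0.3  0.   0.3] T [ 0.02 -0.09 -0.02]
1563 [ 525.63495714 -172.4112806   148.50653479] ((522.486328125, -172.82009887695312), (43.25922393798828, 11.967316627502441), 9.94994068145752)
pad 921 [ 469.22141686 -181.62565403  121.68674745] ((468.7668151855469, -181.56329345703125), (24.938501358032227, 25.318498611450195), 70.363525390625)
((542.6909790039062, -169.4127197265625), (189.6136932373047, 150.66445922851562), 9.319205284118652)
```

To row units: -28 mm / 400 = -0.07, -22 mm / 400 = -0.055, 0.085 rad / 2 = 0.0425.

```bash
python3 -c "
from h import *
c=dict(np.load('pics/w3.npz'));print(-cv2.Rodrigues(c['rvec'])[0].T@c['tvec'].ravel())"
```

```text
[538.15770959 -99.92510874 363.82619506]
```

>>> jog_arm:
  moves:
    - [[5, -0.07, 0, 0, 0, 0.0425, 0], [5, -0.055, 0, 0, 0, 0, 0], [5, 0, 0, 0, 0, 0, 0], [5, 0, 0, 0, 0, 0, 0], [5, 0, 0, 0, 0, 0, 0]]

```text
time: 14.6
ee_pos: [479.3, -178.9, 213.4]
tool_rot: [0.0, 0.997, 0.083, -0.002]
wrist_force: [-0.7, -0.8, 0.4]
opening: 4.9
gripper_force: 0.0
```

```bash
python3 go.py 468.5 -181.7 136 9.4
```

```text
t14.60 d [-10.8   1.   77.4] rot [0.    0.003 0.001] j7 -1.15 F [-0.7 -0.8  0.4] T [ 0. -0. -0.]
```

Camera is 130 mm above the TCP, so it stays clear of the wing. Pressing down in steps.

To row units: 40 mm / 400 = 0.1, 20 mm / 400 = 0.05.

>>> jog_arm:
  moves:
    - [[0, -0.0275, 0.0025, 0.05, 0, 0, 0], [0, 0, 0, 0.1, 0, 0, 0], [0, 0, 0, 0.0375, 0, 0, 0], [0, 0, 0, 0, 0, 0, 0]]

```text
time: 15.1
ee_pos: [467.3, -181.9, 138.1]
tool_rot: [0.0, 0.997, 0.082, -0.003]
wrist_force: [0.5, 0.9, -0.1]
opening: 0.5
gripper_force: 0.0
```

>>> jog_arm:
  moves:
    - [[0, 0, 0, 0.01, 0, 0, 0], [0, 0, 0, 0.01, 0, 0, 0], [0, 0, 0, 0.01, 0, 0, 0], [0, 0, 0, 0, 0, 0, 0]]

```text
time: 15.6
ee_pos: [467.9, -182.5, 127.1]
tool_rot: [0.001, 0.997, 0.082, -0.001]
wrist_force: [-0.4, -1.1, 4.2]
opening: 0.0
gripper_force: 1.7
```

>>> jog_arm:
  moves:
    - [[0, 0, 0, 0.0075, 0, 0, 0], [0, 0, 0, 0.0075, 0, 0, 0], [0, 0, 0, 0, 0, 0, 0]]

```text
time: 15.98
ee_pos: [467.4, -182.6, 120.8]
tool_rot: [0.001, 0.997, 0.082, -0.002]
wrist_force: [-0.4, -1.9, 6.2]
opening: 0.1
gripper_force: 2.9
```

```bash
python3 go.py 468.5 -181.7 118 9.4
```

```text
t15.97 d [ 1.3 -0.7  2.8] rot [0.001 0.003 0.   ] j7 -1.13 F [-0.4 -1.9  6.2] T [-0.28  0.27 -0.  ]
```

To row units: 2 mm / 400 = 0.005, 1.5 mm / 400 = 0.0038.

>>> jog_arm:
  moves:
    - [[0, 0, 0, 0.005, 0, 0, 0], [0, 0, 0, 0.0038, 0, 0, 0], [0, 0, 0, 0, 0, 0, 0]]

```text
time: 16.35
ee_pos: [467.3, -182.6, 118.0]
tool_rot: [0.001, 0.997, 0.082, -0.002]
wrist_force: [-4.2, -0.4, 12.0]
opening: -0.0
gripper_force: 6.4
```

>>> jog_arm:
  moves:
    - [[0, 0, 0, 0.0038, 0, 0, 0], [0, 0, 0, 0, 0, 0, 0], [0, 0, 0, 0, 0, 0, 0]]

```text
time: 16.73
ee_pos: [467.3, -182.7, 117.9]
tool_rot: [0.001, 0.997, 0.082, -0.001]
wrist_force: [-8.4, 0.8, 27.5]
opening: -0.1
gripper_force: 13.9
```

The cover is against a hard stop: TCP at 117.9, so the pad top is at about 107 mm, with 27 N on it. One last look before handing in.

```bash
python3 - <<'E'
from h import *;from cell import ctrl
c=ctrl.camera("side");t=ctrl.camera("wrist")
cv2.imwrite("pics/end.png",np.hstack([cv2.resize(c["pixels"][170:270,310:450,::-1],(392,280),interpolation=2),cv2.resize(t["pixels"][:,:,::-1],(373,280))]))
W=fcloud(t).reshape(-1,3)
m=(np.abs(W[:,:2]-[520,-172])<35).all(1)&(W[:,2]>125)&(W[:,2]<150)
q=W[m];print(len(q),np.percentile(q[:,2],[50,90]),cv2.minAreaRect(q[:,:2].astype(np.float32)))
for k in(20,50,80):
  p=np.array([543+k,-169+k*.16]);m=(np.abs(W[:,:2]-p)<6).all(1);print(k,np.nanmedian(W[m][:,2]))
print(ctrl.state()["wrist_force"])
E
```

```text
5224 [138.68741404 139.74698354] ((518.030517578125, -173.58670043945312), (43.40296936035156, 12.255572319030762), 9.423666954040527)
20 106.10603900486672
50 105.95668425671892
80 nan
[-8.26539456  1.30021443 28.38817456]
  return np.nanmean(a, axis, out=out, keepdims=keepdims)
```

View pics/end.png

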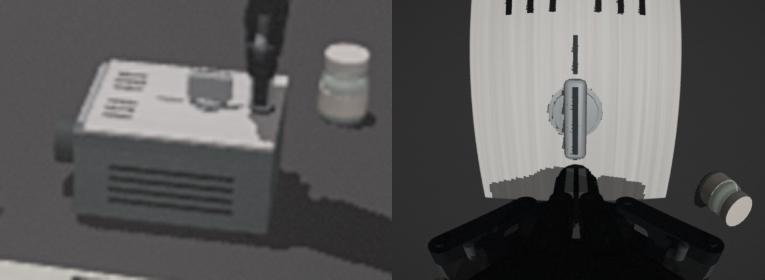

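The cover is flat, at 106 mm throughout. The wing (575,120) is in line with the mark (575,55) at 9.4°, and its top is at 139 mm as expected when shut. The jar is untouched.

```bash
python3 -c "
from cell import ctrl
print(ctrl.hand_in())"
```

```text
the job is handed in; nothing more can be done
None
```

I handed the job in at about 17 s: the reset knob was twisted to its stop and sprang back, the fastener is lined up with the marks, and the cover is held flat shut with about 28 N; the arm stayed clear of the jar, slide box and carton.

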